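Fit the cell and switch on the tester

ROBOT

A 7-joint arm with a two-finger parallel gripper is mounted at the origin on the work surface. World frame = base frame: x ahead of the robot, y to its left, z up, the work surface at z = 0. Lengths are in m, angles in degrees, forces in N, time in s.
With the tool pointing down it reaches from about 0.35 to 0.9 m from the base axis. Payload 7.2 kg.
Tool frame: the origin (TCP) lies midway between the tips of the shut fingers; the grasp point (between the pads) lies 19 mm behind it; z points along the fingers, y is the line along which they close (so a half turn about z gives the same grasp; the last joint's range is limited). The gripper opens to 88 mm and grips with 3 to 60 N. Pads are 20 mm wide; open, the fingers measure 115 mm over their backs; the gripper's body (75 mm by 178 mm) begins 61 mm behind the grasp point.
Start: joints at [-70.199, 23.554, -0.728, 91.456, 0.321, 64.991, -4.71], TCP at [0.251, 0.572, 0.2] pointing down, gripper open.
Joint ranges: [-169.25, 169.25], [-16.82, 113.86], [-84.01, 82.57], [7.8, 145.47], [-59.2, 239.2], [7.22, 106.19], [-163.78, 163.78]. Speed limits (degrees/s): [136.94, 136.94, 172.46, 172.46, 180, 180, 180].

INTERFACE

Orientations are given as [roll, pitch, yaw] about the fixed x, y, z axes, in that order (R = Rz(yaw) Ry(pitch) Rx(roll)).
In Python, from bench import r gives the robot as it stands.
- The arm moves only by the shell command python3 -m jog 'ROWS' [OPENING] [FORCE]. ROWS is a JSON list of rows, 1 to 10 of them, each of 4 numbers: dx, dy, dz in m, then a turn about the tool's z in degrees; each row is the pose to reach, as a shift and turn from the pose commanded when the command began, along the tool's axes at that moment; what a row does not reach only later rows make up. A row lasts 1/8 s, in which the tool goes at most 0.0625 m and 10.7 degrees, less where a joint would pass 70% of its speed; a pose out of reach is approached as far as the arm can. OPENING is the finger opening in m, set as the command begins (- or left out keeps the last). The fingers move at their own pace and stop on an object; FORCE is the grip in N (left out, the last holds). Time passes only in rows, so rows that do not move let the fingers close. It prints the time, the measured TCP pose, the force, the opening and the grip force at its end. Input that does not fit is refused with a message, and nothing moves.
- r.get_obs(): the state, without advancing time (a new reading comes with each control period).
- r.capture(name): name is "scene" or "top" or "wrist"; returns a dict with "image" (480x640x3 uint8, blue, green, red), "fx", "fy", "cx", "cy" (pixels), "R" (3x3) and "t" (3): a world point X has camera coordinates R X + t. Camera axes: x right, y down, z forward; pixel columns grow to the right and rows downward; lengths in m; the calibration is good to about 2 mm. A picture is of the moment at which its call begins. There is no depth.
- r.job_done(): hands the job in; it is judged then, once.
The state is a dict: "time": time; "joints": joint angles; "joint_vel": joint speeds; "effort": joint torques, N m; "tcp_pos": TCP position; "tool_rot": TCP orientation; "contact_force": force on the tool from outside, world axes, zero at the start; "torque": the same for the moment, N m; "finger_gap": finger opening in m; "finger_force": force on a finger pad.
Only numpy, scipy, OpenCV 4.12 (cv2) and the standard library are available. Lean on these libraries where they do the work, as an engineer would, in place of code of your own. Each camera call takes 0.05 s, during which the arm holds its last target. There are 200 camera calls.

TASK

Fit the thick cell into the tester's holder, flat end against the spring and button end at the fixed contact, until it lies fully home. Then push the big dial in, turn it clockwise to its next position (the two-bar mark), and let it spring out so that it locks there. Leave the thin cell and the reel on the bench where they are.

Things in the scene. Friction and masses are not known exactly. Their poses are not given: they have to be found in the camera images.
- tester: Grey box fixed to the bench, 160 (x) x 270 (y) x 55 mm high, flat top panel; origin under its centre, x away from the robot's side. It carries a big dial (left half, +y) and an open holder for one lying cell, axis along x (right half, -y). All points on it but the pointer have the tester's axes.
- holder (a point): Where the cell's centre lies (to 1 mm) when fully home, 20 mm above the panel. The cell rests on a pad 34 mm wide, 3 mm thick. Side cheeks 37 mm apart (each 4 mm thick, top 5 mm below this point) stand at x = 17..31 and -52..-18 mm from here; between them the sides are open for fingers. A block behind the spring, x = -66..-52 mm, rises 15 mm above this point.
- fixed_contact (a point): Centre of the top edge of the holder's fixed end block (brass contact) at +x: on its inner face, 30 mm from holder along x and 5 mm above it. The block is 45 mm wide and 11 mm thick.
- contact (a joint): Round steel plate, 26 mm in diameter, centred at holder's height, on a coil spring at the holder's -x end. Travel in m towards -x: 0 relaxed (face 55 mm from the fixed contact, so the cell fits only when it is pushed back), about 0.006 with the cell home, 0.013 fully back. Spring: 2 N at 0, 5.5 N at 0.006, 10 N fully back.
- cell: The thick cell: black cylinder with steel ends, 34 mm in diameter, 61 mm long, about 140 g, lying on the bench. Origin at its centre, x along its axis towards the button end. Home, its flat end bears on the sprung plate and its button on the fixed contact (cell x along tester x).
- cell_button (a point): Tip of the cell's small raised button (10 mm in diameter, 3 mm high), 30.5 mm from the cell's centre along its x.
- dial_axis (a point): Fixed point on the dial's axis, 22 mm above the panel: the height of the disc's top face when the dial is out. The black dial is a disc 72 mm in diameter, 12 mm thick, 10 mm clear of the panel when out. It is pushed in along -z.
- pointer (a point): On the dial's pointer rib, 25 mm from the axis, at the height of the disc's top face. The rib, 10 mm wide and 16 mm high with a white line, runs on top of the disc from the hub (radius 8 mm, same height) to 36 mm radius, on one side only. A fingertip standing on the disc beside the rib can press the dial in and sweep it round.
- mark2 (a point): The panel's two-bar mark, 50 mm from the dial's axis along the tester's +x: the next position. The one-bar mark (start) lies 60 degrees to its left, the three-bar mark 60 degrees to its right.
- push (a joint): How far the dial is pushed in, m: 0 out, 0.008 fully in. A spring holds it out: 5 N at the start, 10 N fully in. The dial turns only when in by about 5 mm or more. Let go between positions it stays in (about 0.004); let go near a position it springs out to 0.
- dial (a joint): Dial angle, rad, clockwise seen from above: positions at 0 (one bar), 1.047 (two bars), 2.094 (three bars). It starts at the first. Out, it is locked with a play of about 0.12 rad to each side of a position, and springs out only within that play. Friction about 0.03 N m; it stays where it is left.
- small_cell: bystander: a thinner cell, 15 mm in diameter and 50 mm long, lying on the bench; origin at its centre
- reel: bystander: grey reel, 64 mm in diameter, 22 mm high, lying flat, origin under its centre
There are look-alikes about, which are no part of the job. What is meant by the cell is not pink or white, and is the larger of those in its own colour.

How it is judged (in metres and radians):
On the way, in this order (a step that is already met when the one before it is completed fails the run):
1. the cell lies fully home in the holder, flat end on the spring, button end at the fixed contact (x of cell in the frame of holder between -0.005 and 0.005 m and y of cell in the frame of holder between -0.005 and 0.005 m and z of cell in the frame of holder between -0.004 and 0.004 m and angle between the x axis of cell and the x axis of holder, either way round below 0.12 rad and x of cell_button in the frame of holder above 0.02 m and value of joint contact above 0.003 m), for 0.3 s.
2. the dial is pushed in (value of joint push above 0.005 m), for 0.1 s.
3. the dial stands at its next position and has sprung out (value of joint dial between 0.847 and 1.247 rad and value of joint push below 0.002 m), for 0.2 s.
At the end, for the whole second after the job is handed in: Cell at rest, centre within 5 mm along and across and 4 mm in height of fully home, axis within 0.12 rad, button at the fixed contact, plate back over 3 mm; dial at 1.047 rad within 0.2, out to within 2 mm, still (all of step 1 and all of step 3 and linear speed of cell below 0.02 m/s and velocity of joint dial between -0.05 and 0.05 rad/s); the robot touches nothing.
It fails at once if the thin cell or the reel is moved more than 40 mm (distance of small_cell from where it was at the start of the episode above 0.04 m or distance of reel from where it was at the start of the episode above 0.04 m).
It also fails if it takes over 54 s, if anything falls off the work surface, if the arm or the gripper's body presses on something with over 40 N, if the wrist force passes 120 N, or if a joint passes its speed limit or range.

## Working session

There is one attempt and no reset: what is moved stays moved. The work goes in short steps, Python scripts to look and compute and a shell command to move; the robot and the scene stay as the last step left them, time stands still between calls to the robot, and variables do not carry over. Pictures are saved under pics/ and viewed, at most 10 in all, crops included, and the job is handed in when it is done.

```bash
mkdir -p pics; ls; cat > h.py <<'E'
import numpy as np, cv2
from bench import r
def cap(n,name=None):
    c=r.capture(n)
    if name: cv2.imwrite(f'pics/{name}.png',c['image'])
    np.savez(f'/tmp/{n}.npz',**c); return c
def ray(c,u,v):
    R=np.array(c['R']);t=np.array(c['t'])
    o=-R.T@t; d=R.T@np.array([(u-c['cx'])/c['fx'],(v-c['cy'])/c['fy'],1]); return o,d/np.linalg.norm(d)
def onz(c,u,v,z):
    o,d=ray(c,u,v); return o+d*(z-o[2])/d[2]
def proj(c,X):
    p=np.array(c['R'])@np.array(X)+np.array(c['t']); return c['cx']+c['fx']*p[0]/p[2], c['cy']+c['fy']*p[1]/p[2]
E
python3 - <<'E'
from h import *
for n in ['top','scene']:
    c=cap(n,n+'1'); print(n,c['fx'],c['cx'],c['cy'],-np.array(c['R']).T@c['t'])
    print(np.round(c['R'],3).tolist())
o=r.get_obs(); print(o['tcp_pos'],o['tool_rot'],o['finger_gap'],o['time'])
E
```

```text
pics
top 443.7123854857193 315.06427073949584 241.3847117682668 [ 0.33752604 -0.083303    0.98823664]
[[0.022, -1.0, -0.01], [-0.98, -0.02, -0.197], [0.197, 0.014, -0.98]]
scene 553.910605007888 311.86822817227585 240.1172928880315 [ 0.95544291 -0.72128706  0.82614281]
[[0.825, 0.566, 0.014], [0.399, -0.563, -0.724], [-0.401, 0.602, -0.69]]
[0.25114522 0.57181541 0.19950974] [-1.79920191e+02  4.07343601e-03  1.56292745e+02] 0.08767109421337939 0.1
```

View pics/top1.png

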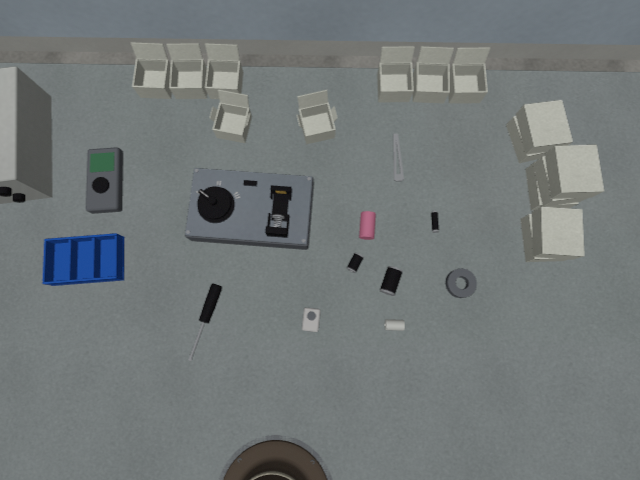

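View pics/scene1.png

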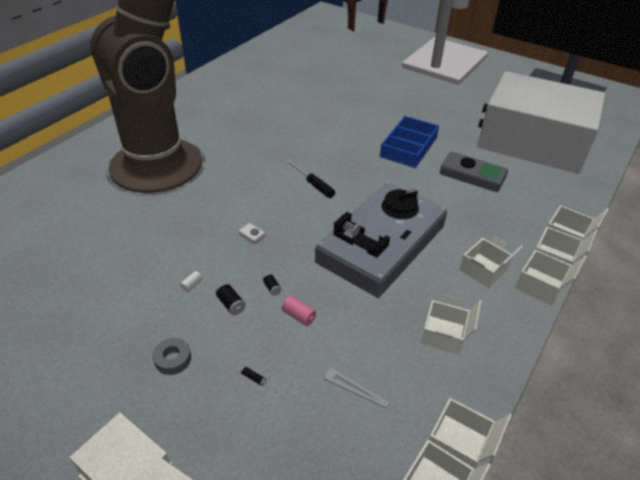

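The top view shows the thick black cell at (391,281), with a smaller black look-alike at (355,263), the thin cell at (435,222) and the reel at (461,283). The tester's panel is centred near (252,207), the dial at (215,205) and the holder at (279,211). In the scene view the cell is at (230,298). I'll zoom in next to see the button end and the details.

```bash
python3 - <<'E'
from h import *
t=dict(np.load('/tmp/top.npz'));s=dict(np.load('/tmp/scene.npz'))
def crop(c,u,v,w,h,k): return cv2.resize(c['image'][v:v+h,u:u+w],None,fx=k,fy=k,interpolation=cv2.INTER_CUBIC)
a=crop(t,180,160,140,92,5); 
b=np.hstack([crop(t,365,250,50,50,4),crop(s,205,275,50,50,4),crop(s,300,180,75,50,4)])
out=np.zeros((460+200,700,3),np.uint8); out[:460]=a; out[460:,:b.shape[1]]=b[:, :700]
cv2.imwrite('pics/z1.png',cv2.resize(out,None,fx=.9,fy=.9))
# black cell
for c,box in ((t,(375,262,410,300)),(s,(210,275,250,320))):
    u0,v0,u1,v1=box; g=c['image'][v0:v1,u0:u1].max(2)
    m=(g<60).astype(np.uint8); ct=max(cv2.findContours(m,0,1)[0],key=cv2.contourArea)
    rr=cv2.minAreaRect(ct); print(np.array(rr[0])+[u0,v0],rr[1],rr[2], np.round(cv2.boxPoints(rr)+[u0,v0],1).tolist())
# panel
hsv=cv2.cvtColor(t['image'],cv2.COLOR_BGR2HSV); print(hsv[175,230],hsv[235,205],hsv[240,250],hsv[300,250],hsv[243,250])
E
```

```text
[391.         279.49999809] (14.862702369689941, 22.452167510986328) 18.434946060180664 [[380.4, 287.8], [387.5, 266.5], [401.6, 271.2], [394.5, 292.5]]
[227.13934326 295.46721268] (21.89430809020996, 16.772830963134766) 50.19443130493164 [[213.7, 292.4], [226.6, 281.7], [240.6, 298.5], [227.7, 309.2]]
[105  30 121] [105  30 120] [105  25  82] [ 86  15 123] [113  17  61]
```

View pics/z1.png

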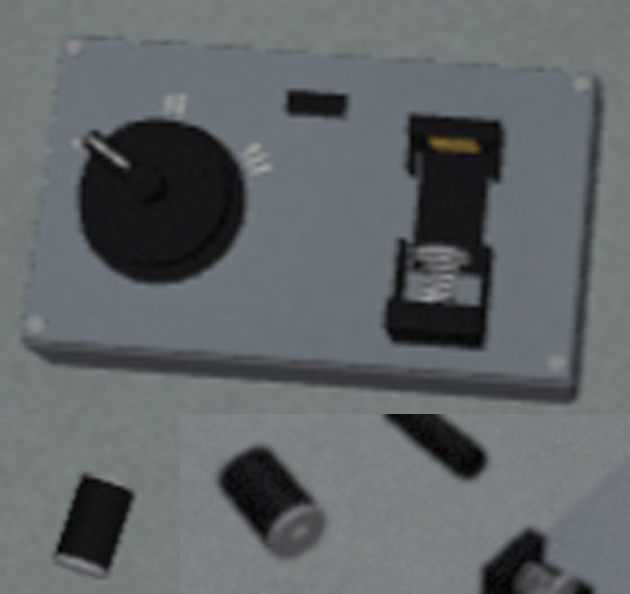

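The zoomed crops show the dial with its pointer at the one-bar mark (upper left). In the holder the brass contact is at the +x end and the spring at the -x end. In the scene view the cell's visible end face, near (238,307), has a lighter centre spot, so it may be the button end. I'll check that with the wrist camera.

```bash
python3 - <<'E'
from h import *
t=dict(np.load('/tmp/top.npz'));s=dict(np.load('/tmp/scene.npz'))
img=t['image'];hsv=cv2.cvtColor(img,cv2.COLOR_BGR2HSV)
m=cv2.inRange(hsv,(98,20,95),(115,60,200)); m[:150]=0;m[260:]=0;m[:,:175]=0;m[:,330:]=0
m=cv2.morphologyEx(m,cv2.MORPH_OPEN,np.ones((3,3)))
ct=max(cv2.findContours(m,0,1)[0],key=cv2.contourArea)[:,0]
P=np.array([onz(t,u,v,.055)[:2] for u,v in ct],np.float32)
rr=cv2.minAreaRect(P);print('tester',rr,cv2.boxPoints(rr).round(4).tolist())
C=np.array(rr[0])
# dial disc top
g=(img.max(2)<60).astype(np.uint8)
def blob(u0,v0,u1,v1,z,c=t,m=g):
    k=np.zeros_like(m);k[v0:v1,u0:u1]=m[v0:v1,u0:u1]
    ct=max(cv2.findContours(k,0,1)[0],key=cv2.contourArea)[:,0]
    return np.array([onz(c,u,v,z)[:2] for u,v in ct],np.float32)
P=blob(190,180,240,228,.077);print('dial',cv2.minEnclosingCircle(P),cv2.fitEllipse(P))
P=blob(375,262,410,300,.017);print('cell top',cv2.minAreaRect(P))
gs=(s['image'].max(2)<60).astype(np.uint8)
P=blob(205,275,250,320,.017,s,gs);print('cell scn',cv2.minAreaRect(P))
y=cv2.inRange(hsv,(15,90,90),(35,255,255));y[:180]=0;y[220:]=0;y[:,:260]=0;y[:,300:]=0
q=np.argwhere(y)[:,::-1];print('brass px',len(q),q.mean(0),q.min(0),q.max(0),onz(t,*q.mean(0),.078))
P=blob(262,180,300,240,.075);print('holder',cv2.minAreaRect(P))
for n,(u,v) in dict(small=(435,222),reel=(461,283)).items(): print(n,onz(t,u,v,.01))
E
```

```text
tester ((0.6033267974853516, 0.07637597620487213), (0.2640916705131531, 0.1540032923221588), 86.70277404785156) [[0.5188999772071838, -0.050999999046325684], [0.6725999712944031, -0.05990000069141388], [0.6877999901771545, 0.2037999927997589], [0.5339999794960022, 0.2125999927520752]]
dial ((0.60014808177948, 0.14676013588905334), 0.04356424883008003) ((0.5976161360740662, 0.14409609138965607), (0.07590620219707489, 0.0796060711145401), 120.65074157714844)
cell top ((0.4511229693889618, -0.23786035180091858), (0.03233005478978157, 0.05028436705470085), 71.35430145263672)
cell scn ((0.44116348028182983, -0.23520299792289734), (0.03325364738702774, 0.056485991925001144), 70.90518951416016)
brass px 18 [280.5        191.61111111] [276 191] [285 193] [0.62791806 0.00605995 0.078     ]
holder ((0.5861759781837463, 0.009074816480278969), (0.046255726367235184, 0.11186755448579788), 86.66810607910156)
small [ 0.58456239 -0.33981371  0.01      ]
reel [ 0.44744951 -0.39257537  0.01      ]
```

```bash
python3 -m jog '[[-0.045, -0.06, 0, -1], [-0.085, -0.11, 0, -2], [-0.125, -0.16, 0, -3], [-0.16, -0.21, 0, -4], [-0.2, -0.26, 0, -5], [-0.24, -0.31, 0, -5], [-0.275, -0.36, 0, -5], [-0.315, -0.41, 0, -5], [-0.35, -0.46, 0, -5], [-0.39, -0.51, 0, -5]]'
python3 - <<'E'
from h import *
o=r.get_obs();print(o['joints'],o['tcp_pos'],o['tool_rot'])
E
```

```text
time: 1.35
tcp_pos: [0.399, -0.0368, 0.2004]
tool_rot: [180.0, 0.0, 161.3]
contact_force: [1.3, 0.2, 0.4]
finger_gap: 0.0877
finger_force: 0.0
[-2.88500212e+01 -2.44793531e-01  2.76218240e+01  1.21598524e+02
  9.31751423e-02  5.85738933e+01  7.00306243e+01] [ 0.39902475 -0.03684017  0.2004247 ] [1.79952881e+02 3.02667841e-02 1.61307530e+02]
```

```bash
python3 -m jog '[[-0.03, -0.05, 0, 0], [-0.06, -0.1, 0, 0], [-0.09, -0.145, 0, 0], [-0.11, -0.174, 0, 0], [-0.11, -0.174, 0, 0]]'
python3 - <<'E'
from h import *
c=cap('wrist','w1'); o=r.get_obs();print(o['joints'].round(1),o['tcp_pos'],o['tool_rot'],-np.array(c['R']).T@c['t'],c['fx'])
print(proj(c,[.447,-.237,.017]),np.round(c['R'],2).tolist())
E
```

```text
time: 1.98
tcp_pos: [0.4471, -0.2376, 0.1999]
tool_rot: [-179.9, -0.0, 161.1]
contact_force: [-0.4, 0.5, -0.9]
finger_gap: 0.0883
finger_force: 0.0
[-10.9  13.4  39.7 109.8  -9.7  60.3 104.1] [ 0.44689328 -0.2356913   0.19968135] [-1.79957086e+02 -7.76083402e-02  1.61157276e+02] [ 0.38182723 -0.2144256   0.38492155] 331.65728628731205
(np.float64(319.1193276532341), np.float64(208.36473768415422)) [[0.32, 0.95, -0.0], [0.91, -0.31, 0.26], [0.24, -0.08, -0.97]]
```

View pics/w1.png

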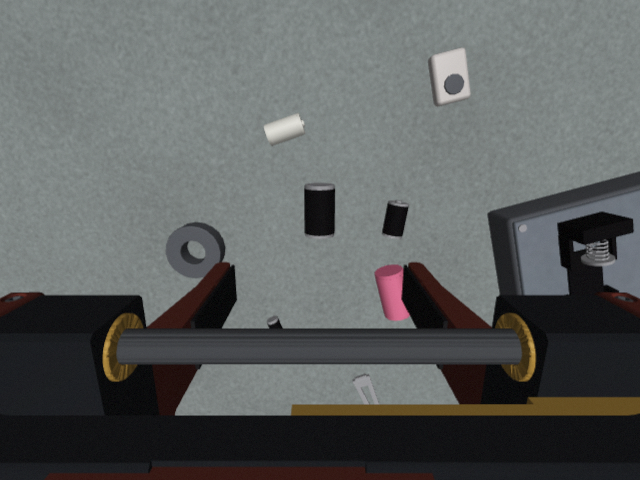

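The wrist view shows the cell upright at (320,209), at the pixel I predicted (319,208). Its -x end is at row 186 and its +x end at row 235. I'll magnify both ends, alongside the scene view of the same cell.

```bash
python3 - <<'E'
from h import *
c=dict(np.load('/tmp/wrist.npz'));s=dict(np.load('/tmp/scene.npz'))
z=lambda i,u,v,w,k:cv2.resize(i[v:v+w,u:u+w],None,fx=k,fy=k,interpolation=cv2.INTER_CUBIC)
a=z(c['image'],285,175,70,5.7142857);b=z(s['image'],208,276,40,10)
cv2.imwrite('pics/z2.png',np.hstack([a,b]))
i=c['image'];g=i.max(2).astype(int)
print(g[178:194:1,308:334:2]);print(g[230:242,304:336:2])
E
```

```text
[[136 135 132 137 131 135 132 130 132 133 137 133 130]
 [138 137 132 138 131 138 137 137 134 135 136 133 127]
 [137 136 130 135 132 136 137 134 135 137 134 132 130]
 [135 134 131 130 130 132 132 137 139 134 132 130 134]
 [129 137 126 119 120 119 119 125 128 131 129 131 137]
 [110 114 107  99  98  99 101 100 105 105 108 111 124]
 [ 90  94  91  92  91  93  93  92  91  91  91  94 102]
 [100  98 100  92  92  89  91  92  92 100 102 109 106]
 [105 115 122 119 126 130 128 127 128 132 127 123 113]
 [105 116 131 138 144 151 151 149 148 149 139 127 113]
 [105 118 131 137 146 152 151 150 147 148 139 128 112]
 [ 72  86 114 115 126 151 154 131 127 130 104  85  70]
 [ 24  38  62  65  69  94  96  73  70  69  43  28  14]
 [ 12  14  12  12  18  17  19  21  18  16  17  16   9]
 [ 14  16  16  17  19  17  21  20  19  21  15  11  13]
 [ 14  14  19  18  16  18  20  20  16  19  14  16  13]]
[[ 86   9  14  11  15  16  19  16  16  18  17  16  16  15  14  55]
 [ 83  15  11  16  18  18  18  17  19  17  15  18  16  14  15  73]
 [ 83  12  12  16  18  13  17  17  16  18  21  17  13  13  15  83]
 [108  30  11   9  17  17  17  19  17  19  17  13  14  14  32 104]
 [123  77  65  28  20  14  18  19  13  17  19  19  15  48  76 118]
 [132  99 104  99  84  61  58  43  55  62  60  78  98  96  95 126]
 [135 112 115 125 128 123 126 120 127 123 122 127 127 115  97 134]
 [129 125 121 125 135 144 149 150 155 148 147 139 127 121 122 131]
 [133 131 127 126 133 139 144 143 146 136 137 131 131 132 135 132]
 [131 135 131 133 135 136 137 132 134 132 130 128 136 135 138 134]
 [132 132 132 135 137 134 134 129 132 130 128 126 132 132 135 135]
 [135 131 131 134 139 138 133 128 129 133 129 127 134 131 136 138]]
```

View pics/z2.png

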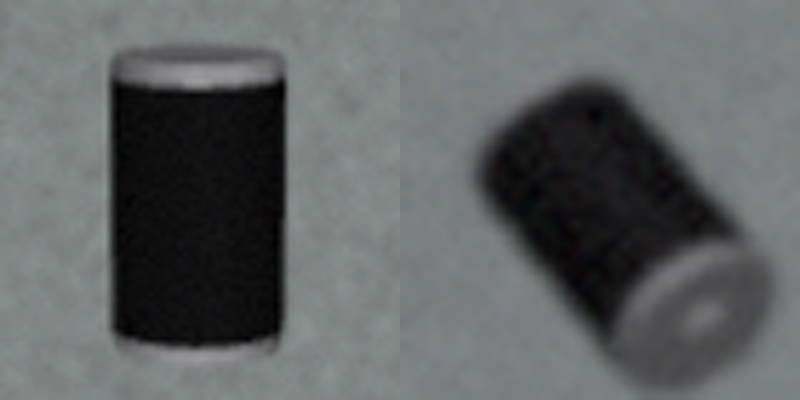

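The magnified scene crop shows a bright round button on the lower-right end, which is the +x end. In the wrist crop the -x end (rows 183-189) is plain. So the button points along about -18.7°, and only a small turn is needed to align it. Next I'll refine the grasp.

```bash
python3 - <<'E'
from h import *
from scipy.spatial.transform import Rotation as Ro
c=dict(np.load('/tmp/wrist.npz'));i=c['image']
a=onz(c,320,185.7,.034);b=onz(c,320,237.8,.034);print('ends',a,b,np.linalg.norm(a-b),'want .058')
ax=(b-a)/np.linalg.norm(b-a)
g=i.max(2).astype(float); L=[];Rr=[]
for v in range(195,230,3):
    row=g[v,295:345]; k=np.where(row<70)[0]; L.append((k[0]+295-.5,v));Rr.append((k[-1]+295+.5,v))
L=np.array([onz(c,*p,.02)[:2] for p in L]);Rr=np.array([onz(c,*p,.02)[:2] for p in Rr])
dl=[np.degrees(np.arctan2(*(np.polyfit(q[:,0],q[:,1],1)[0],1))) for q in (L,Rr)];print('yaw',dl,'width',np.linalg.norm(L-Rr,axis=1).mean(), 'mid',((L+Rr)/2).mean(0))
yaw=np.radians(np.mean(dl));u=np.array([np.cos(yaw),np.sin(yaw)])
M=((L+Rr)/2).mean(0); s=((a+b)/2)[:2]@u-M@u; cc=M+u*(s+.0015); print('cell origin',cc, 'yaw',np.degrees(yaw))
o=r.get_obs();R=Ro.from_euler('xyz',o['tool_rot'],degrees=True)
print(o['tcp_pos'],R.inv().apply(np.r_[cc,.005]-o['tcp_pos']), o['tool_rot'])
E
```

```text
ends [ 0.42134537 -0.22720627  0.034     ] [ 0.47534766 -0.24569254  0.034     ] 0.05707880193226162 want .058
yaw [np.float64(-17.746046014680847), np.float64(-18.255398802022867)] width 0.03413353983508236 mid [ 0.44997444 -0.23786391]
cell origin [ 0.44951283 -0.23771392] yaw -18.000722408351855
[ 0.44689328 -0.2356913   0.19968135] [-0.00339611 -0.00092237  0.19467767] [-1.79957086e+02 -7.76083402e-02  1.61157276e+02]
```

```bash
python3 -m jog '[[-0.003, -0.001, 0.05, -1], [-0.003, -0.001, 0.1, -1], [-0.003, -0.001, 0.14, -1], [-0.003, -0.001, 0.14, -1]]'; python3 -m jog '[[0, 0, 0, 0]]'
```

```text
time: 2.52
tcp_pos: [0.4479, -0.2345, 0.0582]
tool_rot: [180.0, -0.3, 162.4]
contact_force: [0.1, 0.4, 0.0]
finger_gap: 0.0879
finger_force: 0.0
time: 2.65
tcp_pos: [0.4506, -0.2365, 0.0615]
tool_rot: [180.0, 0.1, 162.3]
contact_force: [0.2, 0.1, 0.2]
finger_gap: 0.0878
finger_force: 0.0
```

```bash
python3 -m jog '[[0, -0.001, 0.03, 0], [0, -0.001, 0.053, 0], [0, -0.001, 0.053, 0]]'; python3 -m jog '[[0, 0, 0, 0], [0, 0, 0, 0], [0, 0, 0, 0], [0, 0, 0, 0]]' .02 40; python3 -m jog '[[0, 0, 0, 0], [0, 0, 0, 0]]'
```

```text
time: 3.02
tcp_pos: [0.4501, -0.2375, 0.008]
tool_rot: [180.0, 0.0, 162.3]
contact_force: [0.2, 0.7, 0.4]
finger_gap: 0.0878
finger_force: 0.0
time: 3.52
tcp_pos: [0.4499, -0.2379, 0.0076]
tool_rot: [180.0, 0.0, 162.3]
contact_force: [0.2, -0.3, 1.2]
finger_gap: 0.051
finger_force: 0.0
time: 3.78
tcp_pos: [0.4496, -0.2379, 0.0072]
tool_rot: [-180.0, -0.0, 162.3]
contact_force: [-0.2, -1.2, -0.3]
finger_gap: 0.0315
finger_force: 0.0
```

```bash
python3 -m jog '[[0, 0, 0, 0], [0, 0, 0, 0]]'; python3 - <<'E'
from h import *
cap('wrist','w2')
E
```

```text
time: 4.03
tcp_pos: [0.4498, -0.238, 0.0076]
tool_rot: [180.0, 0.0, 162.3]
contact_force: [-1.5, 0.5, 7.5]
finger_gap: 0.0202
finger_force: 11.3
```

View pics/w2.png

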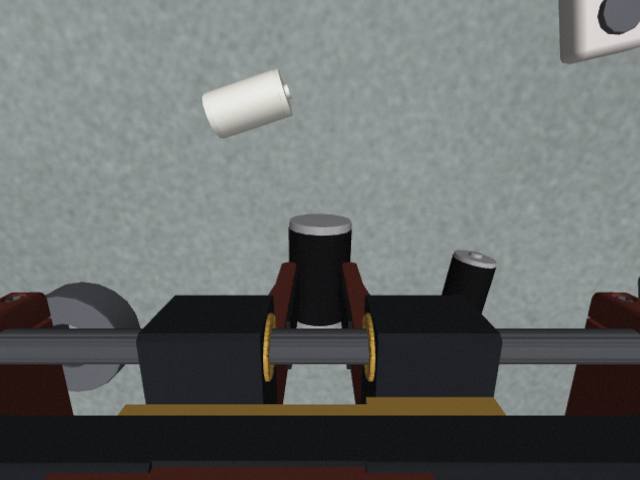

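The picture shows the cell between the fingers at (320,270), with its flat end up at row 225. But the gap reads only 20 mm, which is less than the 34 mm diameter. I'll check the cell's actual height and the gap against the picture.

```bash
python3 - <<'E'
from h import *
c=dict(np.load('/tmp/wrist.npz'))
u=np.array([np.cos(np.radians(-18)),np.sin(np.radians(-18)),0]);n=np.array([-u[1],u[0],0])
for zc in (.017,.022,.027,.032,.037):
  C=np.array([.4495,-.2377,zc]); f=C-u*.0305
  print(zc,[np.round(proj(c,p),1).tolist() for p in (f+n*.017,f-n*.017,f+[0,0,.017],f-[0,0,.017], C+u*.0275+[0,0,.017])])
g=c['image'].max(2); row=g[250,270:370]; print(row[::2])
print(g[205:240:1,320])
o=r.get_obs();print(o['finger_gap'],o['finger_force'],o['contact_force'],o['effort'].round(1))
E
```

```text
0.017 [[350.0, 218.5], [287.2, 218.2], [318.6, 225.8], [318.6, 212.2], [318.1, 330.8]]
0.022 [[350.8, 220.5], [286.3, 220.2], [318.6, 228.2], [318.6, 213.9], [318.1, 336.0]]
0.027 [[351.8, 222.7], [285.4, 222.4], [318.6, 230.9], [318.6, 215.7], [318.1, 341.5]]
0.032 [[352.7, 225.0], [284.4, 224.7], [318.6, 233.7], [318.6, 217.6], [318.0, 347.3]]
0.037 [[353.8, 227.4], [283.4, 227.1], [318.6, 236.6], [318.6, 219.5], [318.0, 353.4]]
[151 146 145 146 150 152 151 147 144 116  10  15  17  13  17  16  17  16
  17  18  16  20  20  19  19  19  19  20  19  20  22  17  20  19  16  14
  15  15  15  11  36 149 146 146 147 144 142 142 150 151]
[148 155 156 152 150 150 149 149 134 113 102 101 103 102 105 101 105 102
 105 104 101 107 148 167 169 168 168 169 169 169 112  34  18  19  22]
0.020209626693506594 10.781725645065308 [-1.46143427  0.98178872  6.43584014] [ -0.1 -46.3   7.3 -16.9  -0.1  -0.6   0. ]
```

```bash
python3 - <<'E'
from h import *
from scipy.spatial.transform import Rotation as Ro
c=dict(np.load('/tmp/wrist.npz'))
R=Ro.from_euler('xyz',[180,0,162.3],degrees=True).as_matrix();T=np.array([.4497,-.238,.0076])
for h in (0,.01,.02,.03,.04):
  print(h,[np.round(proj(c,T+R@np.array([x,y,-h])),0).tolist() for x,y in ((.01,.01),(.01,.017),(.01,-.017),(-.01,.01))])
# open case from w1 (tcp .4469 -.2357 .1997 yaw 161.16)
E
python3 - <<'E'
import cv2,numpy as np
a=cv2.imread('pics/w1.png')[240:400,140:500];b=cv2.imread('pics/w2.png')[200:360,220:420]
cv2.imwrite('pics/z3.png',np.vstack([cv2.resize(a,(600,267)),cv2.resize(b,(400,320),interpolation=3)[:, :].copy() if 0 else cv2.copyMakeBorder(cv2.resize(b,(400,320),interpolation=3),0,0,0,200,0)]))
E
```

```text
0 [[335.0, 250.0], [347.0, 250.0], [289.0, 250.0], [335.0, 281.0]]
0.01 [[336.0, 255.0], [349.0, 255.0], [287.0, 255.0], [335.0, 288.0]]
0.02 [[337.0, 261.0], [350.0, 261.0], [286.0, 261.0], [336.0, 296.0]]
0.03 [[338.0, 268.0], [352.0, 268.0], [284.0, 268.0], [337.0, 305.0]]
0.04 [[339.0, 276.0], [354.0, 276.0], [281.0, 276.0], [339.0, 314.0]]
```

View pics/z3.png

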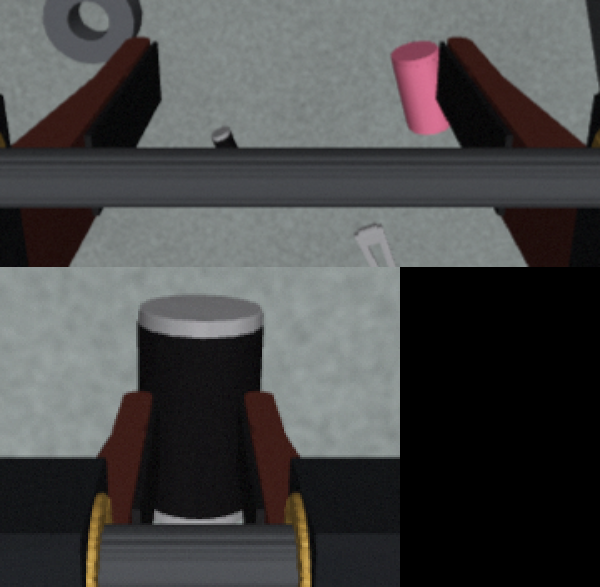

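The picture explains it. The tips stand about 20 mm above the TCP at this opening, so the fingers came down on the top of the cell (upward force, 20 mm gap) while the cell stayed on the bench. I'll open the fingers and go lower in small steps, watching the force.

```bash
python3 -m jog '[[0, 0, 0, 0], [0, 0, 0, 0], [0, 0, 0, 0], [0, 0, 0, 0]]' .05 40; python3 -m jog '[[0, 0, 0.005, 0], [0, 0, 0.005, 0]]';python3 -m jog '[[0, 0, 0.004, 0], [0, 0, 0.004, 0]]'; python3 - <<'E'
from h import *
cap('wrist','w3')
E
```

```text
time: 4.58
tcp_pos: [0.4496, -0.2378, 0.0072]
tool_rot: [-180.0, -0.0, 162.3]
contact_force: [-1.0, -0.2, 0.2]
finger_gap: 0.0496
finger_force: 0.0
time: 4.82
tcp_pos: [0.4494, -0.2377, 0.0018]
tool_rot: [180.0, -0.0, 162.3]
contact_force: [0.3, -0.2, -0.5]
finger_gap: 0.0501
finger_force: 0.0
time: 5.08
tcp_pos: [0.4494, -0.2377, -0.0021]
tool_rot: [180.0, -0.0, 162.3]
contact_force: [-0.1, -0.4, -0.3]
finger_gap: 0.0504
finger_force: 0.0
```

View pics/w3.png

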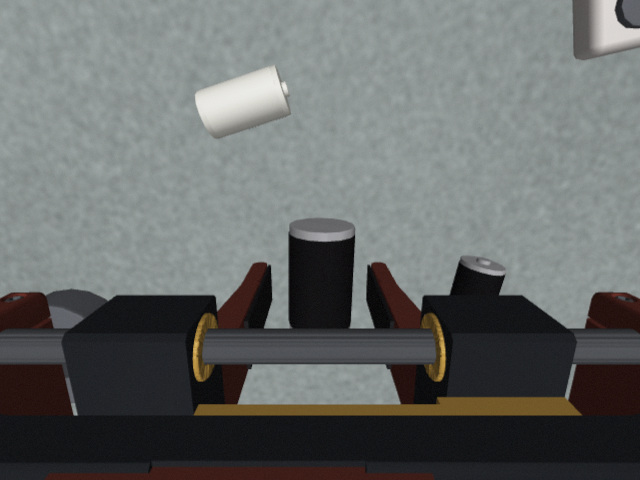

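The picture shows the open fingers either side of the cell, with inner tips at (271,265) and (366,265). That is 95 px for 50 mm, which puts the tips about 18 mm above the bench. I'll go lower.

```bash
python3 -m jog '[[0, 0, 0.005, 0], [0, 0, 0.005, 0]]';python3 -m jog '[[0, 0, 0.004, 0], [0, 0, 0.004, 0]]'; python3 -m jog '[[0, 0, 0, 0], [0, 0, 0, 0], [0, 0, 0, 0], [0, 0, 0, 0]]' .02 45
```

```text
time: 5.38
tcp_pos: [0.4495, -0.2377, -0.0071]
tool_rot: [180.0, -0.0, 162.3]
contact_force: [0.2, -0.4, -0.7]
finger_gap: 0.0499
finger_force: 0.0
time: 5.62
tcp_pos: [0.4495, -0.2378, -0.011]
tool_rot: [180.0, -0.0, 162.3]
contact_force: [0.3, 0.2, -0.2]
finger_gap: 0.05
finger_force: 0.0
time: 6.12
tcp_pos: [0.4497, -0.2378, -0.0107]
tool_rot: [180.0, 0.0, 162.3]
contact_force: [0.1, -1.1, -1.0]
finger_gap: 0.0335
finger_force: 44.9
```

Gripped at 33.5 mm and 45 N. Now I'll lift, carry the cell to beside the holder at a safe height, and align the yaw.

```bash
python3 -m jog '[[0, 0, -0.04, 0], [0, 0, -0.09, 0], [0, 0, -0.14, 0], [-0.02, 0.05, -0.14, -4], [-0.04, 0.1, -0.14, -8], [-0.06, 0.15, -0.14, -12], [-0.076, 0.19, -0.14, -14.4], [-0.076, 0.19, -0.14, -14.4], [-0.076, 0.19, -0.14, -14.4]]'; python3 - <<'E'
from h import *
cap('wrist','w4');cap('scene','scene2');o=r.get_obs();print(o['tcp_pos'],o['tool_rot'],o['joints'].round())
E
```

```text
time: 7.25
tcp_pos: [0.5791, -0.0806, 0.1289]
tool_rot: [-180.0, -0.1, 176.7]
contact_force: [-0.3, -0.9, -0.7]
finger_gap: 0.0333
finger_force: 44.9
[ 0.57899228 -0.08143835  0.12923589] [-1.79974781e+02 -2.71245986e-02  1.76558504e+02] [-20.  26.  32. 103. -16.  55. 105.]
```

View pics/w4.png

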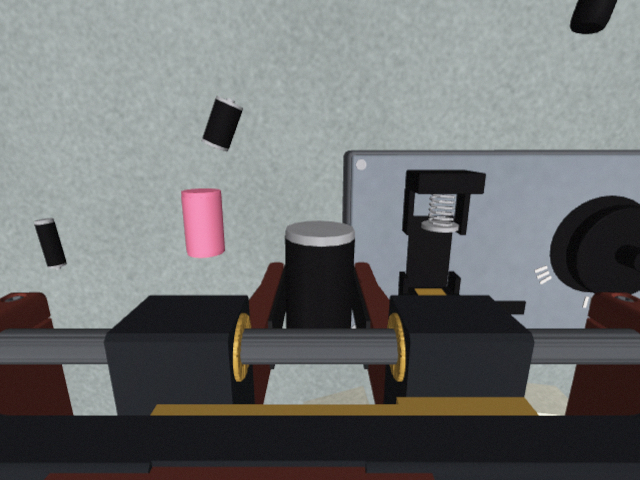

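The wrist view shows the held cell at (320,275). Beside it is the holder: back block at (445,181), plate at (440,226), pad columns about 409-449 and brass at (431,292). I'll measure these numerically.

```bash
python3 - <<'E'
from h import *
c=dict(np.load('/tmp/wrist.npz'));i=c['image'];g=i.max(2).astype(int);hsv=cv2.cvtColor(i,cv2.COLOR_BGR2HSV)
def segs(line,off,th=70):
    d=np.flatnonzero(np.diff((line<th).astype(int)));return [(int(k)+off+1) for k in d]
def P(u,v,z): return onz(c,u,v,z)[:2].round(4)
for v in (176,182,188): 
    s=segs(g[v,390:500],390); print('block row',v,s,[P(k,v,.09) for k in s])
for v in (245,255,265):
    s=segs(g[v,390:480],390); print('pad row',v,s,[P(k,v,.058) for k in s])
for u in (420,445,470):
    s=segs(g[160:215,u],160); print('block col',u,s,[P(u,k,.09) for k in s])
y=cv2.inRange(hsv,(15,90,90),(35,255,255));y[:270]=0;y[300:]=0;y[:,:400]=0;y[:,460:]=0
q=np.argwhere(y)[:,::-1];print('brass',len(q),q.min(0),q.max(0)); u0,v0=q.min(0);u1,v1=q.max(0)+1
print(P(u0,v0,.08),P(u1,v0,.08),P((u0+u1)/2,v0,.08))
print('v prof col431',g[276:300,431], hsv[276:300,431,1])
# panel near edge & side
pts=[]
for u in range(370,620,20):
    col=g[140:170,u]; k=int(np.argmin(col)); pts.append((u,140+k)); 
print(pts)
m=cv2.inRange(hsv,(98,20,125),(120,70,255))
L=[];E=[]
for u in range(380,400,4): E.append((u,np.flatnonzero(m[140:200,u])[0]+140))
for u in range(490,640,10):
    E.append((u,np.flatnonzero(m[140:200,u])[0]+140))
for v in range(170,240,6): L.append((np.flatnonzero(m[v,330:400])[0]+330,v))
E=np.array([P(*p,.055) for p in E]);L=np.array([P(*p,.055) for p in L])
kE=np.polyfit(E[:,1],E[:,0],1);kL=np.polyfit(L[:,0],L[:,1],1)
print('edge x(y) slope deg',-np.degrees(np.arctan(kE[0])),E.mean(0),'side deg',np.degrees(np.arctan(kL[0])),L.mean(0))
# held cell
for v in (250,270): s=segs(g[v,270:370],270);print('cell',v,s)
print('cell col320',g[220:250,320])
print('pin TCP', proj(c,[.579,-.081,.157]))
E
```

```text
block row 176 [406, 486] [array([ 0.5335, -0.0194]), array([0.5366, 0.0339])]
block row 182 [406, 485] [array([ 0.5375, -0.0194]), array([0.5406, 0.0336])]
block row 188 [405, 484] [array([ 0.5415, -0.02  ]), array([0.5446, 0.0332])]
pad row 245 [408, 451] [array([ 0.5921, -0.0092]), array([0.5941, 0.0254])]
pad row 255 [408, 450] [array([ 0.6006, -0.0091]), array([0.6026, 0.025 ])]
pad row 265 [407, 449] [array([ 0.6092, -0.0098]), array([0.6112, 0.0245])]
block col 420 [170, 194] [array([ 0.5301, -0.0101]), array([ 0.5462, -0.0098])]
block col 445 [170, 194] [array([0.5311, 0.0065]), array([0.5472, 0.0071])]
block col 470 [171, 195] [array([0.5327, 0.0231]), array([0.5488, 0.024 ])]
brass 167 [415 289] [445 294]
[ 0.6205 -0.0093] [0.6219 0.0144] [0.6212 0.0026]
v prof col431 [ 24  25  25  27  29  26  24  25  24  24  22  17  82 133 144 141 146 147
 126  70  30  25  29  29] [ 43  20  10  19  26  39  32  20  21  32  12  45 159 165 168 168 166 170
 160 135  51  41  44  44]
[(370, 151), (390, 151), (410, 151), (430, 151), (450, 151), (470, 151), (490, 151), (510, 151), (530, 151), (550, 151), (570, 151), (590, 151), (610, 151)]
edge x(y) slope deg -3.357294940012901 [0.526265 0.07356 ] side deg -1.026165310892647 [ 0.5561     -0.05231667]
cell 250 [286, 354]
cell 270 [276, 277, 359, 360, 361, 362, 368, 369]
cell col320 [146 120 114 117 116 113 116 114 119 118 118 115 118 119 117 117 120 169
 193 191 192 193 192 193 192 192 125  26  26  23]
pin TCP (np.float64(317.56510512657763), np.float64(284.7561617974412))
```

```bash
python3 - <<'E'
from h import *
c=dict(np.load('/tmp/wrist.npz'))
print(onz(c,320,237,.1742), onz(c,320,246.5,.1742)); print(onz(c,430.5,295.3,.08))
from scipy.spatial.transform import Rotation as Ro
o=r.get_obs();R=Ro.from_euler('xyz',o['tool_rot'],degrees=True)
print(R.inv().apply(np.array([.6065,.007,.129])-[.579,-.081,.129]))
# scene view check of brass
s=dict(np.load('/tmp/scene.npz'));h=cv2.cvtColor(s['image'],cv2.COLOR_BGR2HSV)
print(proj(s,[.628,.006,.08]),proj(s,[.5985,.0075,.09]))
E
```

```text
[ 0.54902886 -0.07807539  0.1742    ] [ 0.55336699 -0.07832558  0.1742    ]
[0.62649238 0.00270683 0.08      ]
[-2.21678232e-02  8.94920953e-02 -4.98847743e-05]
(np.float64(378.59706367367346), np.float64(239.88301143602712)) (np.float64(366.3845754434685), np.float64(229.79903609614706))
```

```bash
python3 -m jog '[[-0.01, 0.045, 0, 0], [-0.022, 0.0895, 0, 0], [-0.022, 0.0895, 0, 0]]'; python3 -m jog '[[0, 0, 0.03, 0], [0, 0, 0.055, 0], [0, 0, 0.055, 0]]'; python3 -m jog '[[0, 0, 0, 0]]'
```

```text
time: 7.72
tcp_pos: [0.6074, 0.0118, 0.129]
tool_rot: [179.9, -0.0, 176.9]
contact_force: [0.5, -0.9, -1.5]
finger_gap: 0.0333
finger_force: 44.9
time: 8.1
tcp_pos: [0.6052, 0.0063, 0.0729]
tool_rot: [-179.9, -0.2, 176.6]
contact_force: [0.3, 1.4, -0.5]
finger_gap: 0.0332
finger_force: 44.9
time: 8.22
tcp_pos: [0.6073, 0.0068, 0.0753]
tool_rot: [-180.0, 0.1, 176.6]
contact_force: [0.2, -0.6, -1.4]
finger_gap: 0.0333
finger_force: 44.9
```

```bash
python3 -m jog '[[0, 0, 0.0035, 0], [0, 0, 0.0035, 0]]'; python3 -m jog '[[0.005, 0, 0.0035, 0], [0.005, 0, 0, 0], [0.005, 0, 0, 0]]' | head -0; python3 -m jog '[[0, 0, 0, 0], [0, 0, 0, 0]]'
```

```text
time: 8.48
tcp_pos: [0.6072, 0.0081, 0.0712]
tool_rot: [180.0, 0.0, 176.7]
contact_force: [0.0, -0.6, -1.2]
finger_gap: 0.0331
finger_force: 44.9
time: 9.1
tcp_pos: [0.6023, 0.0084, 0.0709]
tool_rot: [180.0, 0.0, 176.7]
contact_force: [3.4, -0.1, 0.1]
finger_gap: 0.0329
finger_force: 44.9Exception ignored on flushing sys.stdout:
BrokenPipeError: [Errno 32] Broken pipe
```

```bash
python3 -m jog '[[0.003, -0.001, 0, 0], [0.006, -0.001, 0, 0], [0.006, -0.001, 0, 0], [0.006, -0.001, 0, 0]]'; python3 - <<'E'
from h import *
c=cap('wrist','w5');g=c['image'].max(2).astype(int)
for v in (196,202,206,210,214,218,222,230,236): print(v,g[v,270:372:3])
E
```

```text
time: 9.6
tcp_pos: [0.5969, 0.0082, 0.071]
tool_rot: [180.0, 0.1, 176.7]
contact_force: [6.1, 1.8, -0.9]
finger_gap: 0.0333
finger_force: 44.9
196 [167 167 168  27  23  18 159 167 168 168 166 123 163 173 168 169 158 156
 155 135 135 138 167 164 165 163  86  24  28  51 170 171 172 169]
202 [167 169 171  30  25  16 153 171 169 166 167 128 148 154 164 168 155 153
 147 156 164 164 162 166 165 163  87  22  28  83 168 169 167 169]
206 [167 168 171  26  23  15 153 168 166 168 168 153 139 158 156 190 196 199
 194 176 173 143 166 165 164 163  74  22  27  80 167 171 170 170]
210 [168 170 171  22  25  20 147 166 165 153 132 108 151 138 122 122 119 122
 123 123 120 125 137 158 167 164  73  26  28 114 169 170 171 169]
214 [165 167 169  35  25  20 145 124 117 118 118 121 121 122 137 168 180 188
 171 163 156 121 124 131 109 121  63  24  27 112 168 169 169 170]
218 [164 166 165  42  28  22 148  29  54 121 146 166 177 193 193 193 193 195
 202 197 188 175 164 144  29  53  54  24  28 135 169 168 168 165]
222 [167 165 166  46  27  18 148  25  24  55  96 132 143 162 179 189 190 189
 191 174 152 132  88  57  28  52  55  25  23 146 167 166 165 167]
230 [167 164 166  61  27  44 119 119 117 118 117 120 119 119 121 122 121 119
 121 120 117 120 120 120 120 120 120 119  80 151 169 167 166 168]
236 [167 169 168  81  27  42 107 126 141 149 160 167 165 165 157 157 145 140
 147 150 160 161 171 182 185 176 166 149 104 154 167 168 167 169]
```

```bash
python3 - <<'E'
from h import *
c=dict(np.load('/tmp/wrist.npz'));g=c['image'].max(2).astype(float)
def edge(v,a,b,th):  # subpixel crossing
    L=g[v,a:b+1]-th; k=np.flatnonzero(L[:-1]*L[1:]<0)[0]; return a+k+L[k]/(L[k]-L[k+1])
d=np.array([.998,-.058]);n=np.array([.058,.998])
C=np.array([.599,.0075])
for v in (192,196,200,204,208):
    l=edge(v,284,291,95);q=edge(v,342,350,95); p=[onz(c,x,v,.07)[:2] for x in (l,q)]
    print('cheek',v,round(l,1),round(q,1),[(round((a-C)@d,4),round((a-C)@n,4)) for a in p], round(((p[0]+p[1])/2-C)@n,4))
for v in (240,245,250,255):
    k=np.flatnonzero(g[v,270:372]<60)+270; print(v,k[:6],k[-6:])
for v in (230,232,234): 
    l=edge(v,282,289,80);q=edge(v,350,358,135); p=[onz(c,x,v,.099)[:2] for x in (l,q)]
    print('cell',v,round(l,1),round(q,1), [round((a-C)@n,4) for a in p],round(((p[0]+p[1])/2-C)@n,4))
E
```

```text
cheek 192 286.9 347.9 [(np.float64(-0.0457), np.float64(-0.0171)), (np.float64(-0.0457), np.float64(0.0171))] 0.0
cheek 196 286.8 347.9 [(np.float64(-0.0434), np.float64(-0.0172)), (np.float64(-0.0434), np.float64(0.0172))] 0.0
cheek 200 287.3 347.9 [(np.float64(-0.0411), np.float64(-0.017)), (np.float64(-0.0411), np.float64(0.0172))] 0.0001
cheek 204 287.3 347.8 [(np.float64(-0.0388), np.float64(-0.0171)), (np.float64(-0.0389), np.float64(0.0172))] 0.0001
cheek 208 287.4 347.8 [(np.float64(-0.0365), np.float64(-0.017)), (np.float64(-0.0366), np.float64(0.0173))] 0.0001
240 [285 286 287 288 353 354] [285 286 287 288 353 354]
245 [286 287 288 289 290 291] [348 349 350 351 352 353]
250 [286 287 288 289 290 291] [348 349 350 351 352 353]
255 [286 287 288 289 290 291] [348 349 350 351 352 353]
cell 230 285.8 356.8 [np.float64(-0.0153), np.float64(0.0194)] 0.002
cell 232 285.8 356.9 [np.float64(-0.0153), np.float64(0.0194)] 0.002
cell 234 285.8 352.7 [np.float64(-0.0154), np.float64(0.0174)] 0.001
```

The cell sits about 1.2 mm to +y of the cheek centreline in the same image. I'll shift it by that much, then lower it while watching the force.

```bash
python3 -m jog '[[0, -0.0012, 0, 0], [0, -0.0012, 0.004, 0], [0, -0.0012, 0.008, 0], [0, -0.0012, 0.008, 0]]'; python3 -m jog '[[0, 0, 0.004, 0], [0, 0, 0.007, 0], [0, 0, 0.007, 0]]'
```

```text
time: 10.15
tcp_pos: [0.5969, 0.0062, 0.063]
tool_rot: [-180.0, 0.1, 176.7]
contact_force: [6.8, -0.6, -1.6]
finger_gap: 0.0331
finger_force: 44.9
time: 10.52
tcp_pos: [0.597, 0.0062, 0.0561]
tool_rot: [-180.0, 0.1, 176.7]
contact_force: [6.5, -0.3, -1.7]
finger_gap: 0.0333
finger_force: 44.9
```

```bash
python3 -m jog '[[0, 0, 0.003, 0], [0, 0, 0.006, 0], [0, 0, 0.006, 0]]'; python3 -m jog '[[0, 0, 0.002, 0], [0, 0, 0.002, 0]]'
```

```text
time: 10.9
tcp_pos: [0.597, 0.0062, 0.0501]
tool_rot: [-180.0, 0.1, 176.7]
contact_force: [6.1, 0.0, -0.5]
finger_gap: 0.0332
finger_force: 44.9
time: 11.15
tcp_pos: [0.5971, 0.0062, 0.0482]
tool_rot: [-180.0, 0.1, 176.7]
contact_force: [5.7, -1.0, -0.9]
finger_gap: 0.0332
finger_force: 44.9
```

```bash
python3 -m jog '[[0, 0, 0.001, 0], [0, 0, 0.001, 0]]'; python3 -m jog '[[0, 0, 0, 0], [0, 0, 0, 0], [0, 0, 0, 0], [0, 0, 0, 0]]' .055; python3 - <<'E'
from h import *
c=cap('wrist','w6');g=c['image'].max(2).astype(int)
for v in (245,255): k=np.flatnonzero(g[v,292-15:365]<60)+277;print(k.min(),k.max())
print(g[180:262,318])
C=np.array([.599,.0075,0])
for z in (.092,): print([ (v,onz(c,318,v,z)) for v in (226,230,234,238,242)])
E
```

```text
time: 11.4
tcp_pos: [0.5972, 0.0062, 0.0473]
tool_rot: [-180.0, 0.2, 176.7]
contact_force: [6.6, -0.7, -0.1]
finger_gap: 0.0334
finger_force: 44.9
time: 11.9
tcp_pos: [0.5955, 0.0066, 0.0466]
tool_rot: [-180.0, -0.0, 176.7]
contact_force: [0.6, 0.2, -0.8]
finger_gap: 0.0549
finger_force: 0.0
277 364
284 353
[ 29  25  24  24  27  25  27  25  26  25  26  27  23  21  39 113 134 145
 159 161 148 153 176 185 162 151 159 160 145 161 168 179 185 156 151 161
 151 169 181 177 190 189 145 117 117 117 118 132 178 196 178 137 118 116
 140 179 192 192 193 192 182 142 115 134 175 191 190 189 188 190 191 190
 167  91  22  23  27  25  24  25  23  23]
[(226, array([0.56033839, 0.00849338, 0.092     ])), (230, array([0.56212347, 0.0083888 , 0.092     ])), (234, array([0.56391996, 0.00828356, 0.092     ])), (238, array([0.56572797, 0.00817764, 0.092     ])), (242, array([0.56754762, 0.00807105, 0.092     ]))]
```

Released. The spring pushed the cell forward, and its flat end is at about .568, so the centre is at about .5985. I'll retreat upward, shut the fingers and look with the wrist and scene cameras.

```bash
python3 -m jog '[[0, 0, -0.04, 0], [0, 0, -0.1, 0], [0.03, 0.03, -0.15, 0], [0.06, 0.07, -0.16, 0], [0.06, 0.07, -0.16, 0], [0.06, 0.07, -0.16, 0]]'; python3 -m jog '[[0, 0, 0, 0], [0, 0, 0, 0], [0, 0, 0, 0], [0, 0, 0, 0], [0, 0, 0, 0], [0, 0, 0, 0]]' 0 30; python3 - <<'E'
from h import *
w=cap('wrist','w7');s=cap('scene','scene3');t=cap('top','top3')
z=lambda i,u,v,w,h,k:cv2.resize(i[v:v+h,u:u+w],None,fx=k,fy=k,interpolation=cv2.INTER_CUBIC)
a=z(w['image'],0,0,640,480,.8333) 
b=z(s['image'],310,175,66*2,100,2); 
out=np.zeros((600,800,3),np.uint8);out[:400,:533]=a[:400,:533];out[400:600,:264]=b
k=z(s['image'],325,205,66,66,4);out[:264,536:800]=k
d=z(t['image'],258,175,66,66,4);out[270:534,536:800]=d
cv2.imwrite('pics/z4.png',out); o=r.get_obs();print(o['tcp_pos'],o['tool_rot'],o['finger_gap'])
E
```

```text
time: 12.7
tcp_pos: [0.54, 0.0797, 0.2067]
tool_rot: [-180.0, 0.0, 176.7]
contact_force: [-0.4, -1.1, 0.1]
finger_gap: 0.0549
finger_force: 0.0
time: 13.45
tcp_pos: [0.5401, 0.0799, 0.2067]
tool_rot: [180.0, 0.0, 176.7]
contact_force: [0.2, -0.2, 0.4]
finger_gap: 0.001
finger_force: 0.0
[0.54004117 0.07995971 0.20677819] [1.79995621e+02 5.24121259e-03 1.76697770e+02] 0.0006242073274172111
```

View pics/z4.png

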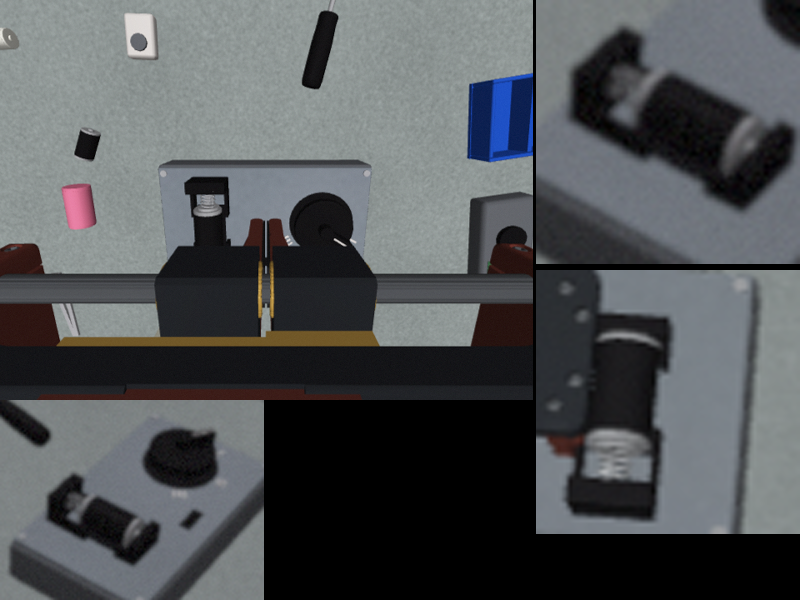

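Picture 10 shows the cell lying level between plate and brass end, with the plate pushed back: the fit looks home. The dial is at about (385,266) in the wrist view, with its pointer at the one-bar mark. Next I'll find the dial axis and pointer by circle fits over the views.

```bash
cat > dial.py <<'E'
from h import *
from scipy.optimize import least_squares
def dial(c,z=.077,c0=(.6,.146),ex=(30,85),vmax=480):
    g=(c['image'].max(2)<62).astype(np.uint8); u,v=map(int,proj(c,[*c0,z])); 
    k=np.zeros_like(g); k[max(v-50,0):min(v+50,vmax),max(u-50,0):u+50]=1; g*=k
    ct=max(cv2.findContours(g,0,1)[0],key=cv2.contourArea)[:,0]
    ct=np.array([p for p in ct if p[1]<vmax-3 and abs(p[0]-u)<48 and abs(p[1]-v)<48])
    P=np.array([onz(c,*p,z)[:2] for p in ct]); o=-np.array(c['R']).T@c['t']; x=np.array(c0)
    for _ in range(15):
        q=P-x; d=np.linalg.norm(q,axis=1); n=q/d[:,None]; w=(x-o[:2]); w=w/np.linalg.norm(w)
        a=np.degrees(np.arctan2(n[:,1],n[:,0])); m=(n@w>-.1)&~((a>ex[0])&(a<ex[1]))&(abs(d-.036)<.008)
        x=least_squares(lambda x:np.linalg.norm(P[m]-x,axis=1)-.036,x,loss='soft_l1',f_scale=.001).x
    return x,m.sum(),np.std(np.linalg.norm(P[m]-x,axis=1))
E
python3 - <<'E'
from dial import *
t1=cv2.imread('pics/top1.png');t=dict(np.load('/tmp/top.npz'));t['image']=t1
s=dict(np.load('/tmp/scene.npz'));w=dict(np.load('/tmp/wrist.npz'))
for n,c in (('top1',t),('scene',s)): print(n,dial(c))
print('wrist',dial(w,vmax=297))
# pointer white line & marks in each
for n,c in (('top1',t),('scene',s),('wrist',w)):
    g=c['image'].min(2); out=[]
    u,v=map(int,proj(c,[.605,.15,.07])); k=np.zeros_like(g);k[v-48:v+48,u-48:u+60]=1
    m=((g>165)&(k>0)).astype(np.uint8)
    N,_,st,ce=cv2.connectedComponentsWithStats(m)
    print(n,[(st[i,4],ce[i].round(1).tolist(),onz(c,*ce[i],.055)[:2].round(4).tolist(),onz(c,*ce[i],.093)[:2].round(4).tolist()) for i in range(1,N) if st[i,4]>4])
E
```

```text
top1 (array([0.60076074, 0.14659962]), np.int64(37), np.float64(0.001081257344592975))
scene (array([0.60550302, 0.14207236]), np.int64(33), np.float64(0.0019971453829097322))
wrist (array([0.59894456, 0.146016  ]), np.int64(29), np.float64(0.0007228923753066988))
top1 []
scene []
wrist [(np.int32(12), [343.9, 283.9], [0.6196, 0.1031], [0.6028, 0.101]), (np.int32(12), [345.8, 287.8], [0.6242, 0.1051], [0.6069, 0.1027]), (np.int32(23), [407.1, 290.3], [0.6312, 0.1723], [0.6131, 0.1623]), (np.int32(21), [423.3, 288.9], [0.6305, 0.1901], [0.6125, 0.1782]), (np.int32(12), [348.1, 291.7], [0.629, 0.1074], [0.6112, 0.1047])]
```

```bash
python3 -m jog '[[-0.025, 0.05, 0, 10], [-0.05, 0.098, 0, 20], [-0.05, 0.098, 0.04, 30], [-0.05, 0.098, 0.09, 30], [-0.05, 0.098, 0.097, 30], [-0.05, 0.098, 0.097, 30]]'; python3 -m jog '[[0, 0, 0.015, 0], [0, 0, 0.015, 0], [0, 0, 0.015, 0]]'; python3 - <<'E'
from h import *
o=r.get_obs();print(o['tcp_pos'],o['tool_rot'],o['contact_force'],o['joints'].round())
E
```

```text
time: 14.35
tcp_pos: [0.5961, 0.1747, 0.1106]
tool_rot: [180.0, 0.0, 146.7]
contact_force: [0.8, -0.1, -0.4]
finger_gap: 0.0006
finger_force: 0.0
time: 14.72
tcp_pos: [0.5959, 0.1749, 0.0953]
tool_rot: [180.0, 0.0, 146.7]
contact_force: [0.1, -0.3, -0.2]
finger_gap: 0.0003
finger_force: 0.0
[0.59591917 0.17486084 0.09534566] [1.79955832e+02 1.83050809e-02 1.46683909e+02] [ 0.060459   -0.25411387 -0.21861909] [-44.  32.  33. 100. -21.  54.  54.]
```

Now I'll lower in small steps until the force shows contact with the disc.

```bash
python3 -m jog '[[0, 0, 0.005, 0], [0, 0, 0.009, 0], [0, 0, 0.009, 0]]' | grep -E 'tcp|contact'; python3 -m jog '[[0, 0, 0.004, 0], [0, 0, 0.008, 0], [0, 0, 0.008, 0]]'| grep -E 'tcp|contact'
```

```text
tcp_pos: [0.5953, 0.1748, 0.0853]
contact_force: [0.1, -0.5, 0.2]
tcp_pos: [0.5953, 0.1748, 0.0773]
contact_force: [0.2, 0.5, -0.0]
```

```bash
python3 -m jog '[[0, 0, 0.004, 0], [0, 0, 0.004, 0]]'| grep -E 'tcp|contact'
```

```text
tcp_pos: [0.5954, 0.1748, 0.0734]
contact_force: [0.2, 0.2, 0.0]
```

```bash
for k in 1 2; do :; done; python3 -m jog '[[0, 0, 0.004, 0], [0, 0, 0.004, 0]]'| grep -E 'tcp|contact'; python3 -m jog '[[0, 0, 0.004, 0], [0, 0, 0.004, 0]]'| grep -E 'tcp|contact'; python3 -m jog '[[0, 0, 0.003, 0], [0, 0, 0.003, 0]]'| grep -E 'tcp|contact'
```

```text
tcp_pos: [0.5954, 0.1748, 0.0694]
contact_force: [0.1, 0.3, 0.4]
tcp_pos: [0.5954, 0.1748, 0.0654]
contact_force: [0.3, 0.6, 0.2]
tcp_pos: [0.5954, 0.1748, 0.0625]
contact_force: [-0.3, -0.2, -0.3]
```

```bash
python3 -m jog '[[0, 0, 0.003, 0], [0, 0, 0.003, 0]]'| grep -E 'tcp|contact'; python3 -m jog '[[0, 0, 0.003, 0], [0, 0, 0.003, 0]]'| grep -E 'tcp|contact'; python3 -m jog '[[0, 0, 0.002, 0], [0, 0, 0.002, 0]]'| grep -E 'tcp|contact'
```

```text
tcp_pos: [0.5954, 0.1748, 0.0595]
contact_force: [0.5, -0.3, -0.6]
tcp_pos: [0.5954, 0.1748, 0.0565]
contact_force: [-0.9, -0.1, 0.8]
tcp_pos: [0.5958, 0.175, 0.055]
contact_force: [-0.6, -0.6, 2.4]
```

Contact came at TCP z of about .056. I'll press in about 6-7 mm.

```bash
python3 -m jog '[[0, 0, 0.003, 0], [0, 0, 0.003, 0]]'| grep -E 'tcp|contact'; python3 -m jog '[[0, 0, 0.003, 0], [0, 0, 0.003, 0], [0, 0, 0.003, 0]]'| grep -E 'tcp|contact'; python3 - <<'E'
from h import *
cap('wrist','w8');cap('scene','scene4');o=r.get_obs();print(o['contact_force'],o['tcp_pos'])
E
```

```text
tcp_pos: [0.5959, 0.175, 0.052]
contact_force: [-0.2, -0.2, 5.4]
tcp_pos: [0.5959, 0.1751, 0.0492]
contact_force: [-1.1, -0.0, 7.6]
[-1.53430038 -0.02273623  7.4325394 ] [0.59591527 0.17505304 0.04927511]
```

```bash
python3 -m jog '[[0, 0, 0.0028, 0], [0, 0, 0.0028, 0], [0, 0, 0.0028, 0]]'| grep -E 'tcp|contact'
```

```text
tcp_pos: [0.5961, 0.1751, 0.0467]
contact_force: [-1.8, 0.2, 9.8]
```

Nearly fully in (about 7.5 mm at 9.8 N). Now I'll sweep clockwise along the arc.

```bash
python3 -m jog '[[-0.0045, 0, 0, 0], [-0.0082, 0.0024, 0, 10], [-0.0123, 0.0041, 0, 20], [-0.0166, 0.0051, 0, 30], [-0.021, 0.0053, 0, 40], [-0.0262, 0.0045, 0, 52], [-0.0262, 0.0045, 0, 52], [-0.0262, 0.0045, 0, 52]]'; python3 - <<'E'
from h import *
o=r.get_obs();print(o['tcp_pos'],o['tool_rot'],o['contact_force'],o['torque'])
c=cap('scene','scene5')
g=c['image'].min(2).astype(int); u,v=map(int,proj(c,[.6009,.1466,.09])); print(u,v)
m=(g>120)
k=cap('wrist','w9')
E
```

```text
time: 19.32
tcp_pos: [0.6211, 0.165, 0.0469]
tool_rot: [179.9, -0.0, 94.7]
contact_force: [0.3, 1.4, 8.1]
finger_gap: 0.0005
finger_force: 4.3
[0.62114463 0.16497078 0.04687601] [ 1.79863722e+02 -4.48500886e-02  9.46979340e+01] [0.34137481 1.35787593 8.06520989] [ 0.32085844  0.11820233 -0.02730731]
400 193
```

```bash
python3 -m jog '[[0.003, 0, 0, 0], [0.006, 0, -0.02, 0], [0.006, 0, -0.06, 0], [0.006, -0.06, -0.11, 0], [0.006, -0.12, -0.15, 0], [0.006, -0.12, -0.15, 0], [0.006, -0.12, -0.15, 0]]'; cat > ptr.py <<'E'
from h import *
A=np.array([.601,.147])
def pointer(n,z=.093,save=None):
    c=cap(n,save); g=c['image'].min(2).astype(float)
    # rectify the plane of the rib's top: 0.25 mm/px, +-45 mm
    N=360; s=.00025; src=[];dst=[]
    for a,b in ((-1,-1),(1,-1),(1,1),(-1,1)):
        dst.append((180+a*179,180+b*179)); src.append(proj(c,[A[0]+b*179*s,A[1]+a*179*s,z]))
    H=cv2.getPerspectiveTransform(np.float32(src),np.float32(dst)); W=cv2.warpPerspective(g.astype(np.float32),H,(N,N),flags=cv2.INTER_CUBIC)
    yy,xx=np.mgrid[:N,:N]; X=(yy-180)*s;Y=(xx-180)*s; rad=np.hypot(X,Y); m=(W>75)&(rad<.032)&(rad>.006)
    k=m.astype(np.uint8); n_,lab,st,ce=cv2.connectedComponentsWithStats(k)
    res=[]
    for i in range(1,n_):
        if st[i,4]<150: continue
        P=np.c_[X[lab==i],Y[lab==i]]; d=np.linalg.svd(P-P.mean(0),full_matrices=False); v=d[2][0]; 
        if v@P.mean(0)<0: v=-v
        res.append((st[i,4],P.mean(0).round(4).tolist(),'line deg',round(np.degrees(np.arctan2(v[1],v[0])),1),'pos deg',round(np.degrees(np.arctan2(*P.mean(0)[::-1])),1),(d[1]/np.sqrt(len(P))).round(4).tolist()))
    return res
E
python3 - <<'E'
from ptr import *
for z in (.093,.089):
    print('scene',z,pointer('scene',z,'scene6'))
print('top',pointer('top',.093,'top6')); print('wrist',pointer('wrist',.093,'w10'))
import ptr
# reference: start images
for n,f in (('top','top1'),('scene','scene1')):
    C=dict(np.load(f'/tmp/{n}.npz'));C['image']=cv2.imread(f'pics/{f}.png'); ptr.cap=lambda n,s=None:C
    print('start',n,ptr.pointer(n))
E
```

```text
time: 20.3
tcp_pos: [0.4993, 0.1614, 0.1974]
tool_rot: [179.9, -0.2, 94.8]
contact_force: [0.4, 0.8, 0.2]
finger_gap: 0.0006
finger_force: 0.0
scene 0.093 [(np.int32(18307), [-0.0072, 0.015], 'line deg', np.float64(25.6), 'pos deg', np.float64(115.6), [0.0179, 0.008]), (np.int32(541), [0.0149, 0.0016], 'line deg', np.float64(-9.8), 'pos deg', np.float64(6.3), [0.0021, 0.0013]), (np.int32(741), [0.0264, 0.0016], 'line deg', np.float64(-1.8), 'pos deg', np.float64(3.6), [0.0026, 0.0014])]
scene 0.089 [(np.int32(12967), [-0.0088, 0.0172], 'line deg', np.float64(27.1), 'pos deg', np.float64(117.1), [0.0178, 0.0071]), (np.int32(487), [0.0127, 0.0064], 'line deg', np.float64(-14.6), 'pos deg', np.float64(26.9), [0.0021, 0.0013]), (np.int32(740), [0.0242, 0.0064], 'line deg', np.float64(-0.8), 'pos deg', np.float64(14.8), [0.0025, 0.0015])]
top [(np.int32(376), [0.0225, 0.0206], 'line deg', np.float64(-47.2), 'pos deg', np.float64(42.4), [0.0081, 0.001]), (np.int32(1306), [0.0223, 0.0023], 'line deg', np.float64(-2.2), 'pos deg', np.float64(5.9), [0.0056, 0.0012])]
wrist [(np.int32(4119), [0.0132, -0.0221], 'line deg', np.float64(29.0), 'pos deg', np.float64(-59.2), [0.0145, 0.0038]), (np.int32(1023), [0.0215, 0.0004], 'line deg', np.float64(0.4), 'pos deg', np.float64(1.2), [0.006, 0.0009]), (np.int32(180), [0.0288, 0.0121], 'line deg', np.float64(110.2), 'pos deg', np.float64(22.7), [0.0025, 0.0004])]
start top [(np.int32(1027), [0.0141, 0.0182], 'line deg', np.float64(54.7), 'pos deg', np.float64(52.3), [0.0053, 0.001])]
start scene [(np.int32(16888), [-0.01, 0.0148], 'line deg', np.float64(35.2), 'pos deg', np.float64(124.1), [0.0164, 0.007])]
```

The pointer has turned from about 54.7° to about -2° (the target is -3.3°), and the views agree on the rib-top height of .093, which means the dial is out. One quick check before handing in: has the disc's silhouette and the cell stayed as before?

```bash
python3 - <<'E'
from h import *
a,b,p3,p5=[cv2.imread(f'pics/{n}.png').max(2).astype(int) for n in ('scene1','scene6','scene3','scene5')]
for u in (385,395,405):
    f=lambda g:[int(x)+200 for x in np.flatnonzero(np.diff((g[200:235,u]<60).astype(int)))]
    print(u,'start',f(a),'pressed',f(p5),'now',f(b))
print('cell diff', np.abs(p3-b)[205:262,330:392].max(), np.abs(p3-b)[205:262,330:392].mean())
print(r.get_obs()['contact_force'])
E
```

```text
385 start [212] pressed [212] now [212]
395 start [217] pressed [217] now [217]
405 start [218, 231] pressed [218, 231] now [218, 231]
cell diff 20 2.775042444821732
[-0.19851915  0.47313075 -0.46092752]
```

```bash
python3 - <<'E'
from h import *
im={n:cv2.imread(f'pics/{n}.png').max(2).astype(float) for n in ('scene1','scene3','scene4','scene6')}
for u in (384,386,388,390,392):
    print(u,{n:(lambda L:round(float(180+np.argmax(L<80)+0 - (80-L[np.argmax(L<80)])/(L[np.argmax(L<80)-1]-L[np.argmax(L<80)])),1))(g[180:215,u]) for n,g in im.items()})
E
```

```text
384 {'scene1': 198.1, 'scene3': 198.1, 'scene4': 198.3, 'scene6': 198.1}
386 {'scene1': 193.6, 'scene3': 193.6, 'scene4': 195.3, 'scene6': 193.6}
388 {'scene1': 191.7, 'scene3': 191.7, 'scene4': 193.6, 'scene6': 191.6}
390 {'scene1': 190.5, 'scene3': 190.5, 'scene4': 192.6, 'scene6': 190.5}
392 {'scene1': 189.8, 'scene3': 189.7, 'scene4': 191.7, 'scene6': 189.7}
```

The disc's back rim matches its start height to 0.1 px, while it was 2 px lower when pressed, so the dial has sprung out. Handing in.

```bash
python3 -c "
from bench import r
print(r.job_done())"
```

```text
the job is handed in; nothing more can be done
None
```

The job is handed in (no verdict was printed): by the camera checks the thick cell lies home in the holder with its button at the fixed contact, and the dial has sprung out at the two-bar mark; the thin cell and the reel were not touched.

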